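# Fit the bangle stand's missing post and press it home

### The job

Take the long post from the grey plastic block, drop it end-down into the empty socket of the bangle stand so that it stands fully home, and let go of it. Then take the spring presser out of its holder and, holding it upright, press its sprung foot gently on the marked centre of that post's head until the foot is pushed in about halfway; keep it so for two seconds and finish while still holding it there, with your hand off the post and the stand. Leave the short post and everything else on the bench as it is.

Things in the scene. Friction and masses are not known exactly. Their poses are not given: they have to be found in the camera images.
- stand: Bangle stand, fixed to the bench: dark wooden base 60 (x) x 120 (y) x 35 high mm, origin at the centre of its underside. On its +y half, 32 mm from the centre, one post is already fitted for good (shaft 14 mm, square head 25 x 25 mm, 22 mm tall, top 102 mm above the bench). On its -y half, 32 mm from the centre, is the empty socket.
- socket (a point): Centre of the mouth of the stand's empty round socket, at the top face of the base (35 mm above the bench). Socket 16.5 mm wide, 28 mm deep, its rim chamfered 2 mm; axes as the stand's.
- socket_floor (a point): Centre of the floor of that socket, 7 mm above the bench.
- block: Grey plastic block, fixed to the bench, 50 (x) x 120 (y) x 40 high mm, origin at the centre of its underside. Two round holes 16 mm wide and 30 mm deep (floor 10 mm above the bench) at y = -35 and +35 mm hold the loose posts upright, turned up to 0.35 rad either way from the block's axes; which is in which varies.
- post: The long post, loose, pale wood, 95 mm long: round shaft 14 mm thick with a chamfered foot, and at the top a square head 25 x 25 mm, 22 mm tall, with a flat top. Origin at the centre of its foot, z along it to the head, x and y square to the head's sides. About 30 g. Its top is 105 mm above the bench while in the block, 102 mm when fully home in the stand, level with the fitted post.
- post_top (a point): Centre of the flat top of the long post's head, marked with a 10 mm brass inlay.
- short_post: The short post, loose, same shape but 68 mm long (top 78 mm above the bench in the block); origin at its foot. To be left where it is.
- holder: Fixed wooden holder block 56 x 56 x 70 high mm, origin at the centre of its underside, with an upright through hole 24 mm wide in the middle, in which the presser hangs by its collar.
- presser: Spring presser, loose, about 155 g, hanging upright in the holder (top 135 mm above the bench). Origin at the centre of the lower end of its steel barrel, z up along it: barrel 22 mm thick from z = 0 to 36 mm, collar 36 mm across from 36 to 41 mm (rests on the holder's top, 70 mm above the bench), dark wooden round grip 25 mm thick from 41 to 101 mm. The sprung foot sticks out below.
- foot (a joint): How far the presser's sprung foot is pushed in: 0 (free) to 0.016 m (stop). Spring 500 N/m without preload, so halfway (0.008) is 4 N.
- foot_tip (a point): Centre of the flat underside of the presser's round rubber foot, 12 mm across, on the presser's axis, 24 mm below the presser's origin when free.
- comb: Bystander: green plastic comb lying flat, 150 x 34 x 6 mm; origin at the middle of its underside, length along x.
- mirror: Bystander: round steel hand mirror lying flat, disc 100 mm across and 6 mm thick, origin under the disc's centre; handle reaches 130 mm along its -x.
- tin: Bystander: blue hairpin tin with a twist cap, 63 mm across, 48 mm tall, origin under its centre.
- dish: Bystander: white ceramic bangle dish, 112 mm across, 24 mm tall, origin under its centre.
- bangle: Bystander: brass bangle, 68 mm across, 8 mm high, lying in the dish; origin at the centre of its underside.
- brush: Bystander: brush lying flat, about 170 mm long along its x.
- jewel_box_drawer0_handle (a point): Bystander: knob of the half-open, empty drawer of the small wooden box (120 x 170 x 90 mm) at the back of the bench; the drawer slides towards the robot. To be left as it is.
Mind the look-alikes: they are no part of the job. Leave any green look-alike of the presser alone.

How it is judged:
On the way, in this order (a step that is already met when the one before it is completed fails the run):
1. the long post stands fully home in the stand's socket, let go (z of post in the frame of socket_floor below 0.004 m and horizontal distance between post and socket_floor below 0.004 m and angle between post's own z axis and vertical below 0.14 rad and contact force between each of the fingers, the arm and post below 0.1 N), for 0.3 s.
2. the presser is lifted clear of its holder in the fingers (z of foot_tip in the frame of holder above 0.075 m and contact force between the fingers and presser above 1 N), for 0.1 s.
3. the upright presser's foot presses gently on the head of the seated post for two seconds (all of step 1 and contact force between presser and post between 1.2 and 8.5 N and value of joint foot between 0.003 and 0.0135 m and horizontal distance between foot_tip and post_top below 0.009 m and distance between foot_tip and post_top below 0.01 m and angle between presser's own z axis and vertical below 0.15 rad and contact force between the fingers and presser above 1 N and contact force between presser and holder below 0.1 N and contact force between each of presser, the arm, the fingers and stand below 0.1 N), for 1.8 s.
At the end, for the whole second after the job is handed in: Post foot within 4 mm of socket floor and axis, tilt under 8 deg, hand off post and stand; gripped presser upright within 8.5 deg, touching only the post, foot within 9 mm of the head centre, pushed in 3 to 13.5 mm with 1.2 to 8.5 N; short post within 15 mm of its start (all of step 3 and distance of short_post from where it was at the start of the episode below 0.015 m); the arm keeps its last pose, push and grip.
It fails at once if the presser pushes the post harder than 15 N (contact force between presser and post above 15 N).
It fails at once if the short post is taken out or pushed about (distance of short_post from where it was at the start of the episode above 0.02 m).
It fails at once if a bystander is moved more than 25 mm (distance of any of comb, mirror, tin, dish, bangle, brush from where it was at the start of the episode above 0.025 m or distance of jewel_box_drawer0_handle from where it was at the start of the episode above 0.02 m).
It also fails if it takes over 72 s, if anything falls off the work surface, if the arm or the gripper's body presses on something with over 40 N, if the wrist force passes 120 N, or if a joint passes its speed limit or range.

### The arm

A 7-joint arm with a two-finger parallel gripper is mounted at the origin on the work surface. World frame = base frame: x ahead of the robot, y to its left, z up, the work surface at z = 0. Lengths are in m, angles in rad, forces in N, time in s.
With the tool pointing down it reaches from about 0.425 to 1.025 m from the base axis. Payload 9.4 kg.
Tool frame: the origin (TCP) lies on the centre line of the jaws, within the pads' length; the fingertips stand 11 mm ahead of it and the grasp point (between the pads) lies 8 mm behind it; z points along the fingers, y is the line along which they close (so a half turn about z gives the same grasp; the last joint's range is limited). The gripper opens to 85 mm and grips with 20 to 120 N. Pads are 22 mm wide; open, the fingers measure 114 mm over their backs; the gripper's body (76 mm by 85 mm) begins 54 mm behind the grasp point. The pads swing forward as they close: fully open they stand 13 mm farther back than shut.
Start: joints at [1.084, 0.599, -0.003, 1.599, 0.002, 0.943, -0.08], TCP at [0.289, -0.665, 0.242] pointing down, gripper open.
Joint ranges: [-2.57, 2.57], [-0.35, 1.97], [-1.29, 1.29], [0.11, 2.56], [-1.05, 4.19], [0.11, 1.86], [-2.63, 2.63]. Speed limits (rad/s): [2.22, 2.22, 3.01, 3.01, 3.14, 3.14, 3.14].

### API

Orientations are given as a unit quaternion [w, x, y, z].
In Python, from workcell import arm gives the robot as it stands.
- The arm moves only by the tool move_arm, never from a script. Its argument "plan" is a list of rows, each a list of 6 numbers: the shift along the tool's x, y, z in cm, then the turn, a rotation vector about the tool's x, y, z in rad. In form: [[dx, dy, dz, wx, wy, wz], ...]. A call has 1 to 10 rows; each row shifts and turns the commanded pose from where the row before left it, along the tool's axes as they then stand; what a row does not reach is not made up. A row lasts 1/10 s, in which the tool goes at most 50 mm and 8.59 degrees, less where a joint would pass 70% of its speed; a pose out of reach is approached as far as the arm can. A call with a gripper value outside its range is refused whole. "claw" is the finger opening in cm, from 0 to 8.54, set as the call begins (left out, the last holds). The fingers move at their own pace and stop on an object; "squeeze" is the grip in N (left out, the last holds). Time passes only in rows, so rows that do not move let the fingers close. It gives the time, the measured TCP pose, the force, the opening and the grip force at its end, in the units of the state.
- arm.read_state(): the state, without advancing time (a new reading comes with each control period).
- arm.camera(name): name is "scene" or "top"; returns (picture, depth): 420x560x3 uint8, red, green, blue; 420x560 float32, m along the optical axis (not along the pixel's ray), 0 where there is no reading.
- arm.camera_model(name): a dict with "fx", "fy", "cx", "cy" (pixels), "dist" ([k1, k2, p1, p2, k3] as OpenCV has them; the pictures are not rectified), "T" (4x4, takes a point from camera to world coordinates). Camera axes: x right, y down, z forward; pixel columns grow to the right and rows downward; lengths in m; the calibration is good to about 2 mm. A picture is of the moment at which its call begins. camera_model takes no time and is no camera call.
- arm.close_job(): hands the job in; it is judged then, once.
The state is a dict: "t": time; "joints": joint angles; "qvel": joint speeds; "tau": joint torques, N m; "tool_pos": TCP position; "eef_rot": TCP orientation; "contact_force": force on the tool from outside, world axes, zero at the start; "wrist_torque": the same for the moment, N m; "finger_gap": finger opening in m; "grasp_force": force on a finger pad.
Only numpy, scipy, OpenCV 4.12 (cv2) and the standard library are available. Lean on these libraries where they do the work, as an engineer would, in place of code of your own. Each camera call takes 0.05 s, during which the arm holds its last target. There are 200 camera calls.

## Working session

There is one attempt and no reset: what is moved stays moved. The work goes in short steps, Python scripts to look and compute and a tool call to move; the robot and the scene stay as the last step left them, time stands still between calls to the robot, and variables do not carry over. Pictures are saved under pics/ and viewed, at most 10 in all, crops included, and the job is handed in when it is done.

Besides the shell and the picture viewer there is one more tool, called after ">>>" as name(argument=value, ...), one argument or row to a line, values as JSON. move_arm: Moves the arm, as the interface text tells. Its arguments: {"type":"object","properties":{"plan":{"type":"array","items":{"type":"array","items":{"type":"number"}}},"claw":{"type":"number"},"squeeze":{"type":"number"}},"required":["plan"]}

```bash
mkdir -p pics
cat > h.py <<'E'
import numpy as np, cv2
from workcell import arm
def grab(n):
    im,d=arm.camera(n); return im,d,arm.camera_model(n)
def K(m): return np.array([[m['fx'],0,m['cx']],[0,m['fy'],m['cy']],[0,0,1]]), np.array(m['dist'],float)
def rays(m,uv):
    k,D=K(m); p=cv2.undistortPoints(np.array(uv,float).reshape(-1,1,2),k,D).reshape(-1,2)
    r=np.c_[p,np.ones(len(p))]; T=np.array(m['T']); return T[:3,3], r@T[:3,:3].T
def onplane(m,uv,z):
    o,r=rays(m,uv); return o+r*((z-o[2])/r[:,2])[:,None]
def cloud(m,d):
    v,u=np.mgrid[:d.shape[0],:d.shape[1]]
    T=np.array(m['T']); o,r=rays(m,np.c_[u.ravel(),v.ravel()])
    P=o+r*d.ravel()[:,None]; P[d.ravel()==0]=np.nan
    return P.reshape(*d.shape,3)
def proj(m,P):
    k,D=K(m); T=np.linalg.inv(np.array(m['T'])); return cv2.projectPoints(np.array(P,float).reshape(-1,1,3),cv2.Rodrigues(T[:3,:3])[0],T[:3,3],k,D)[0].reshape(-1,2)
def save(n,im,box=None,s=1):
    if box: im=im[box[1]:box[3],box[0]:box[2]]
    cv2.imwrite('pics/'+n,cv2.resize(im,None,fx=s,fy=s,interpolation=cv2.INTER_CUBIC)[:,:,::-1])
E
python3 - <<'E'
from h import *
for n in ('scene','top'):
    im,d,m=grab(n); save(n+'0.png',im); np.savez(n+'0.npz',im=im,d=d)
    print(n,m)
print(arm.read_state())
E
```

```text
scene {'fx': 495.7619124222046, 'fy': 495.7619124222046, 'cx': 278.90047251594797, 'cy': 200.77453541243375, 'dist': array([-0.11217079,  0.        ,  0.        ,  0.        ,  0.        ]), 'T': array([[ 0.20370497,  0.7632104 , -0.61319994,  1.25045683],
       [ 0.97895593, -0.15096321,  0.13731492, -0.15497346],
       [ 0.01222955, -0.62826746, -0.77790131,  0.89746772],
       [ 0.        ,  0.        ,  0.        ,  1.        ]])}
top {'fx': 395.9483325834513, 'fy': 395.9483325834513, 'cx': 275.6563507036652, 'cy': 208.29697387419816, 'dist': array([-0.03981756,  0.        ,  0.        ,  0.        ,  0.        ]), 'T': array([[ 0.00706622, -0.98344232,  0.18108362,  0.4721504 ],
       [-0.99967437, -0.00250692,  0.02539441, -0.01921177],
       [-0.02451998, -0.18120409, -0.98313979,  0.9323293 ],
       [ 0.        ,  0.        ,  0.        ,  1.        ]])}
{'t': 0.1, 'joints': array([ 1.08428565,  0.60006115, -0.00255389,  1.60002875,  0.00179327,
        0.94291006, -0.07979506]), 'qvel': array([ 1.60003473e-04, -2.45841241e-03, -1.39643538e-04, -1.42207252e-03,
       -1.26445941e-03,  6.42386436e-05, -9.74999531e-04]), 'tau': array([ 5.02317416e-03, -7.77987599e+01,  1.57034364e+00, -2.58623260e+01,
        1.27253679e-02,  5.51250356e-03,  1.29001918e-06]), 'tool_pos': array([ 0.28870521, -0.66460332,  0.24149912]), 'eef_rot': array([-6.73162298e-04,  9.79073076e-01,  2.03507784e-01, -2.00984856e-04]), 'contact_force': array([-0.06144281, -0.44442623,  0.61423942]), 'wrist_torque': array([ 0.00824875, -0.0202656 ,  0.03675097]), 'grasp_force': 0.0, 'finger_gap': 0.0855540917550259}
```

View pics/top0.png

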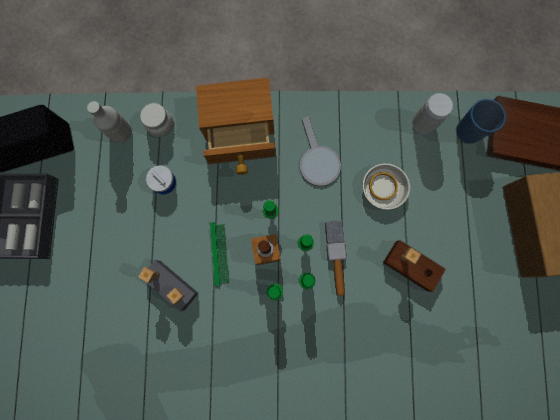

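View pics/scene0.png

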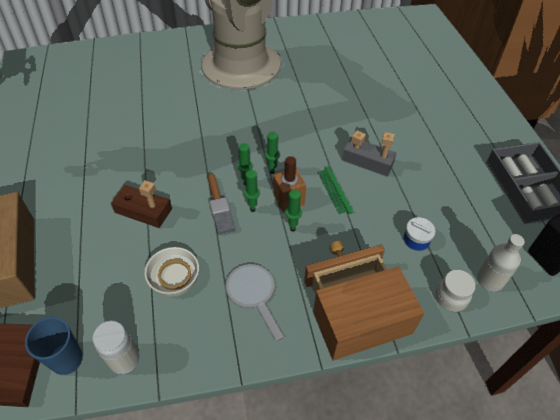

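Top view: block at (168,285) with posts at (148,275) and (175,296), stand at (413,265) with its empty socket at (429,272), and the presser with a dark wood grip at (265,248). Four green look-alikes stand at (270,208), (307,242), (308,281) and (274,292). In the scene view the posts are at (358,140) and (388,145), and the presser is at (290,175).

Candidates for the long post are top (148,275) and top (175,296); I'll settle it by head height and a close crop.

```bash
cat > m1.py <<'E'
from h import *
S=np.load('scene0.npz');T=np.load('top0.npz')
ms,mt=arm.camera_model('scene'),arm.camera_model('top')
Pt=cloud(mt,T['d']);Ps=cloud(ms,S['d'])
for nm,P,(x0,y0,x1,y1) in [('postA top',Pt,(138,264,160,288)),('postB top',Pt,(163,286,187,306)),('A scene',Ps,(378,128,398,160)),('B scene',Ps,(348,128,368,150)),('fitted',Pt,(402,244,424,268)),('presser',Pt,(252,235,278,262)),('presser s',Ps,(280,150,302,215))]:
    q=P[y0:y1,x0:x1].reshape(-1,3); q=q[~np.isnan(q[:,0])]; h=np.percentile(q[:,2],97) 
    t=q[q[:,2]>h-.006]; print(nm,'ztop %.3f'%h,len(t),t.mean(0).round(4),'rng',t[:,:2].min(0).round(3),t[:,:2].max(0).round(3))
    if len(t)>4: print('  rect',cv2.minAreaRect((t[:,:2]*1000).astype(np.float32)))
def c(im,b,w,h): return cv2.resize(im[b[1]:b[3],b[0]:b[2]],(w,h),interpolation=cv2.INTER_CUBIC)
A=c(T['im'],(135,255,205,315),400,300);B=c(T['im'],(380,235,450,295),400,300)
C=c(S['im'],(335,120,405,180),400,300);D=c(T['im'],(235,195,335,305),400,300)
save('c1.png',np.clip(np.vstack([np.hstack([A,B]),np.hstack([C,D])]).astype(float)*1.4,0,255).astype(np.uint8))
E
python3 m1.py
```

```text
postA top ztop 0.106 153 [0.4838 0.2725 0.1046] rng [0.468 0.258] [0.499 0.29 ]
  rect ((484.1080322265625, 273.3334045410156), (26.124269485473633, 25.285303115844727), 63.765350341796875)
postB top ztop 0.080 142 [0.4407 0.217  0.0778] rng [0.424 0.201] [0.458 0.233]
  rect ((440.3432922363281, 217.2298583984375), (24.0539493560791, 25.542348861694336), 45.00327682495117)
A scene ztop 0.104 93 [0.4864 0.2735 0.1029] rng [0.469 0.259] [0.5   0.289]
  rect ((484.45684814453125, 273.99847412109375), (23.865394592285156, 28.27068519592285), 69.92158508300781)
B scene ztop 0.078 85 [0.443  0.2188 0.0763] rng [0.424 0.203] [0.459 0.237]
  rect ((441.8665466308594, 218.77528381347656), (25.296573638916016, 29.66507339477539), 46.42608642578125)
fitted ztop 0.103 141 [ 0.5256 -0.2827  0.1014] rng [ 0.511 -0.3  ] [ 0.542 -0.268]
  rect ((525.4991455078125, -282.9564208984375), (25.940120697021484, 25.015941619873047), 58.72056198120117)
presser ztop 0.136 117 [0.5417 0.0257 0.1344] rng [0.53  0.014] [0.554 0.037]
  rect ((541.4921875, 25.607097625732422), (23.340370178222656, 22.944555282592773), 69.32830810546875)
presser s ztop 0.134 95 [0.5452 0.025  0.1334] rng [0.53  0.013] [0.556 0.037]
  rect ((542.9710693359375, 24.714685440063477), (25.514774322509766, 22.8496036529541), 22.067392349243164)
```

View pics/c1.png

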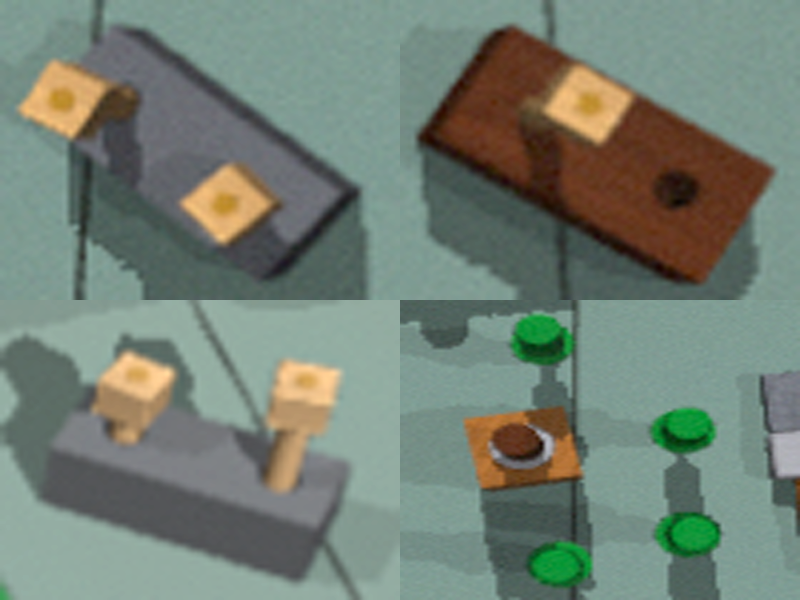

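Crop: the long post is the one at top (148,275): head top at 104 mm against 78 mm, with more shaft showing. The socket is the dark hole at top (429,272), and the dark-brown presser sits in the orange holder, with only green look-alikes around it. Next come precise positions.

```bash
cat > m2.py <<'E'
from h import *
S=np.load('scene0.npz');T=np.load('top0.npz')
ms,mt=arm.camera_model('scene'),arm.camera_model('top')
Pt=cloud(mt,T['d']);Ps=cloud(ms,S['d'])
def tri(us,ut):
    A=np.zeros((3,3));b=np.zeros(3)
    for m,u in((ms,us),(mt,ut)):
        o,r=rays(m,[u]);r=r[0]/np.linalg.norm(r);Q=np.eye(3)-np.outer(r,r);A+=Q;b+=Q@o
    return np.linalg.solve(A,b)
def facec(im,P,box,z,nm,m):
    # centre of top face: pixels at height z; brass inlay: less bright blue within
    x0,y0,x1,y1=box; p=P[y0:y1,x0:x1]; c=im[y0:y1,x0:x1].astype(float)
    M=(abs(p[:,:,2]-z)<.006)
    hsv=cv2.cvtColor(im[y0:y1,x0:x1],cv2.COLOR_RGB2HSV)
    vv,uu=np.nonzero(M); w=onplane(m,np.c_[uu+x0,vv+y0],z)
    r=cv2.minAreaRect((w[:,:2]*1000).astype(np.float32))
    sat=c[:,:,2]/c[:,:,0].clip(1); 
    med=np.median(sat[M]); B=M&(sat<med*.8); 
    e=cv2.erode(M.astype(np.uint8),np.ones((5,5)))>0; B&=e
    vb,ub=np.nonzero(B); uv=(ub.mean()+x0,vb.mean()+y0) if len(ub) else None
    print(nm,'rect c',np.round(r[0],1),'sz',np.round(r[1],1),'ang %.1f'%r[2],'inlay',len(ub),uv, onplane(m,[uv],z)[0,:2].round(4) if uv else '')
    return uv
a=facec(T['im'],Pt,(136,262,162,288),.105,'post top',mt)
b=facec(S['im'],Ps,(376,126,400,162),.105,'post scn',ms)
if a and b: print('tri',tri(b,a).round(4))
a=facec(T['im'],Pt,(400,242,426,270),.102,'fit top',mt)
b=facec(S['im'],Ps,(136,178,160,210),.102,'fit scn',ms)
if a and b: print('tri',tri(b,a).round(4))
for z,box in((.035,(380,235,450,295)),(.04,(135,255,205,315)),(.07,(245,230,290,275))):
    for nm,P,m in(('top',Pt,mt),('scn',Ps,ms)):
        X=np.nan_to_num(P,nan=9)
        c={.035:(.51,-.31),.04:(.462,.245),.07:(.542,.025)}[z]
        M=(abs(X[:,:,2]-z)<.005)&(np.hypot(X[:,:,0]-c[0],X[:,:,1]-c[1])<.09)
        M=M.astype(np.uint8)
        vv,uu=np.nonzero(M); w=onplane(m,np.c_[uu,vv],z); r=cv2.minAreaRect((w[:,:2]*1000).astype(np.float32))
        print('slab',z,nm,len(vv),np.round(r[0],1),np.round(r[1],1),round(r[2],1))
# socket: dark pixels
for nm,im,m,box in(('top',T['im'],mt,(421,264,438,280)),('scn',S['im'],ms,(112,188,140,215))):
    x0,y0,x1,y1=box;g=im[y0:y1,x0:x1].sum(2); M=g<0.55*np.median(g); v,u=np.nonzero(M)
    if len(u): print('socket',nm,len(u),u.mean()+x0,v.mean()+y0,onplane(m,[(u.mean()+x0,v.mean()+y0)],.035).round(4))
# presser top circle & green
for nm,im,P in(('top',T['im'],Pt),('scn',S['im'],Ps)):
    h=cv2.cvtColor(im,cv2.COLOR_RGB2HSV);X=np.nan_to_num(P,nan=9)
    G=((h[:,:,0]>50)&(h[:,:,0]<75)&(h[:,:,1]>180)&(X[:,:,2]>.02)&(X[:,:,2]<.3)).astype(np.uint8)
    n,L,st,_=cv2.connectedComponentsWithStats(G)
    for i in range(1,n):
        if st[i,4]>15:
            q=P[L==i];zt=np.percentile(q[:,2],95);t=q[q[:,2]>zt-.006];print('green',nm,st[i],zt.round(3),t[:,:2].mean(0).round(3),'all',q[:,:2].min(0).round(3),q[:,:2].max(0).round(3))
    c=(.542,.025);M=(abs(X[:,:,2]-.135)<.006)&(np.hypot(X[:,:,0]-c[0],X[:,:,1]-c[1])<.03)
    v,u=np.nonzero(M);w=onplane(mt if nm=='top' else ms,np.c_[u,v],.135)
    print('presser',nm,cv2.minEnclosingCircle((w[:,:2]*1000).astype(np.float32)),w.mean(0).round(4))
E
python3 m2.py
```

```text
post top rect c [483.9 272.4] sz [26.2 25.5] ang 62.3 inlay 17 (np.float64(145.35294117647058), np.float64(274.52941176470586)) [0.4831 0.2735]
post scn rect c [488.3 272.3] sz [23.3 31.9] ang 69.7 inlay 6 (np.float64(388.0), np.float64(135.5)) [0.4838 0.2739]
tri [0.4832 0.274  0.1043]
fit top rect c [ 524.9 -281.9] sz [25.7 25.9] ang 58.4 inlay 15 (np.float64(412.6), np.float64(255.4)) [ 0.5262 -0.2835]
fit scn rect c [ 529.7 -282.8] sz [26.3 28.9] ang 53.9 inlay 7 (np.float64(146.0), np.float64(185.28571428571428)) [ 0.5272 -0.283 ]
tri [ 0.5263 -0.2835  0.1011]
slab 0.035 top 1226 [ 508.6 -310.6] [119.8  61.6] 57.3
slab 0.035 scn 1031 [ 511.2 -310. ] [123.6  65.6] 57.5
slab 0.04 top 849 [461.7 244.6] [119.7  49.8] 52.0
slab 0.04 scn 623 [465.3 245. ] [121.8  54.4] 51.2
slab 0.07 top 552 [542.3  14.2] [151.  123.5] 42.6
slab 0.07 scn 432 [545.2  11.6] [109.2 160.1] 63.6
socket top 27 428.51851851851853 272.4074074074074 [[ 0.4927 -0.3385  0.035 ]]
socket scn 8 126.875 198.625 [[ 0.4979 -0.3382  0.035 ]]
green top [263 201  15  17 176] 0.126 [0.626 0.015] all [0.612 0.   ] [0.639 0.031]
green top [298 235  16  16 184] 0.126 [ 0.555 -0.062] all [ 0.539 -0.079] [ 0.57  -0.046]
green top [299 273  16  16 191] 0.126 [ 0.473 -0.064] all [ 0.458 -0.081] [ 0.49  -0.048]
green top [267 284  16  16 191] 0.127 [0.45  0.005] all [ 0.434 -0.012] [0.466 0.021]
presser top ((541.65185546875, 25.60772132873535), 12.337249755859375) [0.5415 0.0256 0.135 ]
presser scn ((546.1121215820312, 24.40232276916504), 13.936366081237793) [0.5459 0.0247 0.135 ]
```

```bash
cat > go.py <<'E'
import sys
from h import *
from scipy.spatial.transform import Rotation as R
def rel(x,y,z,yaw=None):
    s=arm.read_state(); q=s['eef_rot']; r=R.from_quat([q[1],q[2],q[3],q[0]]).as_matrix()
    d=r.T@(np.array([x,y,z])-s['tool_pos']); ya=np.degrees(np.arctan2(r[1,1],r[0,1]))
    print('t',round(s['t'],1),'pos',s['tool_pos'].round(4),'y-yaw %.1f'%ya,'tilt xy',r[:2,2].round(3),'F',s['contact_force'].round(2),'gap %.4f grip %.1f'%(s['finger_gap'],s['grasp_force']))
    print('  shift cm',(d*100).round(2), '' if yaw is None else 'wz %.3f'%(-np.radians((yaw-ya+90)%180-90)))
if __name__=='__main__': rel(*map(float,sys.argv[1:]))
E
python3 go.py .5 -.3 .24 -27.7
```

```text
t 0.1 pos [ 0.2887 -0.6646  0.2415] y-yaw -66.5 tilt xy [-0.001  0.001] F [-0.06 -0.44  0.61] gap 0.0856 grip 0.0
  shift cm [ 33.91 -25.02   0.18] wz -0.677
```

>>> move_arm(
  plan=[
    [0,0,0,0,0,-0.13],
    [0,0,0,0,0,-0.13],
    [0,0,0,0,0,-0.13],
    [0,0,0,0,0,-0.13],
    [0,0,0,0,0,-0.13],
  ],
  claw=6,
)

```text
t: 0.6
tool_pos: [0.2887, -0.6648, 0.2418]
eef_rot: [-0.0, 0.862, 0.508, -0.0]
contact_force: [-0.7, -0.3, -1.4]
finger_gap: 0.06
grasp_force: 0.0
```

```bash
python3 go.py .52 -.25 .25 -27.7
```

```text
t 0.6 pos [ 0.2887 -0.6648  0.2418] y-yaw -29.0 tilt xy [-0.001  0.001] F [-0.65 -0.29 -1.4 ] gap 0.0600 grip 0.0
  shift cm [47.49  0.14 -0.8 ] wz -0.022
```

>>> move_arm(
  plan=[
    [4.5,0,0,0,0,-0.02],
    [4.5,0,0,0,0,0],
    [4.5,0,0,0,0,0],
    [4.5,0,0,0,0,0],
    [4.5,0,0,0,0,0],
    [4.5,0,0,0,0,0],
    [4.5,0,0,0,0,0],
    [4.5,0,0,0,0,0],
    [4.5,0,0,0,0,0],
    [4.5,0,0,0,0,0],
  ],
)

```text
t: 1.6
tool_pos: [0.5022, -0.2669, 0.2421]
eef_rot: [-0.0, 0.858, 0.514, -0.0]
contact_force: [0.7, -0.1, -0.2]
finger_gap: 0.0597
grasp_force: 0.0
```

```bash
python3 go.py .4833 .2733 .14 -27.7
```

```text
t 1.6 pos [ 0.5022 -0.2669  0.2421] y-yaw -28.1 tilt xy [-0.  0.] F [ 0.7  -0.15 -0.23] gap 0.0597 grip 0.0
  shift cm [ 46.74 -27.14  10.21] wz -0.008
```

>>> move_arm(
  plan=[
    [4.2,-2.4,0,0,0,0],
    [4.2,-2.4,0,0,0,0],
    [4.2,-2.4,0,0,0,0],
    [4.2,-2.4,0,0,0,0],
    [4.2,-2.4,0,0,0,0],
    [4.2,-2.4,0,0,0,0],
    [4.2,-2.4,0,0,0,0],
    [4.2,-2.4,0,0,0,0],
    [4.2,-2.4,0,0,0,0],
    [4.2,-2.4,0,0,0,0],
  ],
)

```text
t: 2.6
tool_pos: [0.4877, 0.2168, 0.2421]
eef_rot: [0.0, 0.858, 0.514, -0.0]
contact_force: [1.9, 0.5, -0.7]
finger_gap: 0.0598
grasp_force: 0.0
```

>>> move_arm(
  plan=[
    [2,-1.4,2,0,0,0],
    [2,-1.4,2,0,0,0],
    [0,0,2,0,0,0],
    [0,0,1,0,0,0],
    [0,0,0,0,0,0],
  ],
)

```text
t: 3.1
tool_pos: [0.4817, 0.2626, 0.1709]
eef_rot: [0.0, 0.858, 0.514, -0.002]
contact_force: [-0.3, 0.1, -0.3]
finger_gap: 0.0598
grasp_force: 0.0
```

```bash
python3 go.py .4833 .2733 .087 -27.7
```

```text
t 3.1 pos [0.4817 0.2626 0.1709] y-yaw -28.1 tilt xy [-0.003 -0.002] F [-0.26  0.12 -0.31] gap 0.0598 grip 0.0
  shift cm [ 1.05 -0.35  8.39] wz -0.008
```

>>> move_arm(
  plan=[
    [1.0,-0.3,0,0,0,-0.01],
    [0,0,2,0,0,0],
    [0,0,2,0,0,0],
    [0,0,2,0,0,0],
    [0,0,1.5,0,0,0],
    [0,0,0.8,0,0,0],
    [0,0,0,0,0,0],
    [0,0,0,0,0,0],
  ],
)

```text
t: 3.9
tool_pos: [0.485, 0.274, 0.09]
eef_rot: [-0.0, 0.855, 0.518, 0.001]
contact_force: [1.3, 0.1, -0.4]
finger_gap: 0.0603
grasp_force: 0.0
```

```bash
python3 go.py .4833 .2733 .087 -27.7; python3 -c "
from h import *
im,d,m=grab('scene');a=cv2.resize(im[90:180,340:440],(400,360));im,d,m=grab('top');b=cv2.resize(im[230:320,110:210],(400,360));save('g1.png',np.hstack([a,b]))"
```

```text
t 3.9 pos [0.485 0.274 0.09 ] y-yaw -27.6 tilt xy [0.001 0.001] F [ 1.35  0.13 -0.44] gap 0.0603 grip 0.0
  shift cm [-0.14 -0.11  0.3 ] wz 0.002
```

View pics/g1.png

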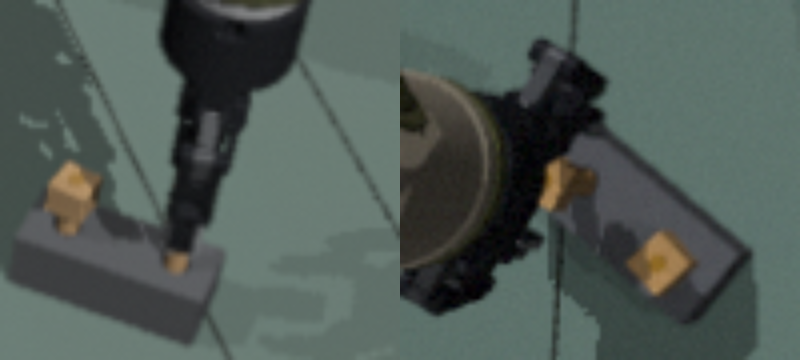

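The fingers straddle the long post's head (crop left (175,260), right (565,185)) and the short post is clear. I'll trim the position and close.

>>> move_arm(
  plan=[
    [-0.1,-0.1,0.3,0,0,0],
    [0,0,0,0,0,0],
    [0,0,0,0,0,0],
  ],
)

```text
t: 4.3
tool_pos: [0.483, 0.2733, 0.0864]
eef_rot: [0.0, 0.855, 0.518, 0.0]
contact_force: [0.4, 0.8, -0.4]
finger_gap: 0.0599
grasp_force: 0.0
```

>>> move_arm(
  plan=[
    [0,0,0,0,0,0],
    [0,0,0,0,0,0],
    [0,0,0,0,0,0],
    [0,0,0,0,0,0],
    [0,0,0,0,0,0],
    [0,0,0,0,0,0],
    [0,0,0,0,0,0],
    [0,0,0,0,0,0],
  ],
  claw=1.5,
  squeeze=25,
)

```text
t: 5.1
tool_pos: [0.4831, 0.2733, 0.0863]
eef_rot: [-0.0, 0.855, 0.518, 0.0]
contact_force: [-1.1, -0.0, 3.5]
finger_gap: 0.0248
grasp_force: 28.1
```

```bash
python3 go.py .4833 .2733 .2 -27.7
```

```text
t 5.1 pos [0.4831 0.2733 0.0863] y-yaw -27.6 tilt xy [0. 0.] F [-1.06 -0.    3.47] gap 0.0248 grip 28.1
  shift cm [ 1.000e-02  2.000e-02 -1.137e+01] wz 0.002
```

>>> move_arm(
  plan=[
    [0,0,-1,0,0,0],
    [0,0,-1,0,0,0],
    [0,0,-2,0,0,0],
    [0,0,-2,0,0,0],
    [0,0,-2,0,0,0],
    [0,0,-2,0,0,0],
    [0,0,-2,0,0,0],
    [0,0,-2,0,0,0],
    [0,0,-2,0,0,0],
    [0,0,0,0,0,0],
  ],
)

```text
t: 6.1
tool_pos: [0.484, 0.2739, 0.2495]
eef_rot: [-0.0, 0.855, 0.518, 0.002]
contact_force: [1.7, -0.3, -0.2]
finger_gap: 0.0244
grasp_force: 27.7
```

```bash
python3 go.py .492 -.3377 .24 -30
```

```text
t 6.1 pos [0.484  0.2739 0.2495] y-yaw -27.6 tilt xy [0.004 0.003] F [ 1.68 -0.34 -0.25] gap 0.0244 grip 27.7
  shift cm [-53.85  29.02   0.8 ] wz 0.042
```

>>> move_arm(
  plan=[
    [-2,1,0,0,0,0],
    [-4,2.1,0,0,0,0],
    [-4,2.1,0,0,0,0],
    [-4,2.1,0,0,0,0],
    [-4,2.1,0,0,0,0],
    [-4,2.1,0,0,0,0],
    [-4,2.1,0,0,0,0],
    [-4,2.1,0,0,0,0],
    [-4,2.1,0,0,0,0],
    [-4,2.1,0,0,0,0],
  ],
)

```text
t: 7.1
tool_pos: [0.483, -0.1575, 0.2462]
eef_rot: [-0.0, 0.855, 0.518, -0.0]
contact_force: [0.8, 0.0, -0.0]
finger_gap: 0.025
grasp_force: 27.7
```

>>> move_arm(
  plan=[
    [-4,2.3,0,0,0,0],
    [-4,2.3,0,0,0,0],
    [-4,2.3,0,0,0,0],
    [-3,1.7,0,0,0,0],
    [0,0,0,0,0,0],
    [0,0,0,0,0,0],
  ],
)

```text
t: 7.7
tool_pos: [0.4898, -0.3289, 0.2457]
eef_rot: [-0.001, 0.856, 0.518, -0.0]
contact_force: [-0.9, 1.0, -0.5]
finger_gap: 0.0246
grasp_force: 27.7
```

```bash
python3 go.py .492 -.3377 .145 -30
```

```text
t 7.7 pos [ 0.4898 -0.3289  0.2457] y-yaw -27.7 tilt xy [-0.001  0.001] F [-0.89  1.   -0.45] gap 0.0246 grip 27.7
  shift cm [-0.68  0.61 10.07] wz 0.041
```

>>> move_arm(
  plan=[
    [-0.7,0.6,0,0,0,0],
    [0,0,2,0,0,0],
    [0,0,2,0,0,0],
    [0,0,2,0,0,0],
    [0,0,2,0,0,0],
    [0,0,2,0,0,0],
    [0,0,1,0,0,0],
    [0,0,0,0,0,0],
    [0,0,0,0,0,0],
    [0,0,0,0,0,0],
  ],
)

```text
t: 8.7
tool_pos: [0.4932, -0.3375, 0.1373]
eef_rot: [0.001, 0.855, 0.518, 0.0]
contact_force: [0.1, 0.1, -0.2]
finger_gap: 0.0244
grasp_force: 27.7
```

```bash
python3 go.py .492 -.3377 .0833 -27.7; python3 -c "
from h import *
im,d,m=grab('scene');a=cv2.resize(im[150:240,80:180],(400,360),interpolation=cv2.INTER_CUBIC);
s=arm.read_state();p=s['tool_pos'];
print(proj(m,[[p[0],p[1],p[2]-.0763],[p[0],p[1],.035],[.492,-.3377,.035]]).round(1))
im,d,m=grab('top');b=cv2.resize(im[220:310,380:480],(400,360),interpolation=cv2.INTER_CUBIC);save('g2.png',np.clip(np.hstack([a,b])*1.5,0,255).astype(np.uint8))
print(proj(m,[[p[0],p[1],p[2]-.0763],[p[0],p[1],.035],[.492,-.3377,.035]]).round(1))
"
```

```text
t 8.7 pos [ 0.4932 -0.3375  0.1373] y-yaw -27.5 tilt xy [ 0.001 -0.001] F [ 0.12  0.06 -0.21] gap 0.0244 grip 27.7
  shift cm [-0.07 -0.11  5.4 ] wz 0.003
[[124.5 189.6]
 [127.1 197. ]
 [127.1 196.6]]
[[432.4 272. ]
 [428.1 272.2]
 [428.2 272.7]]
```

View pics/g2.png

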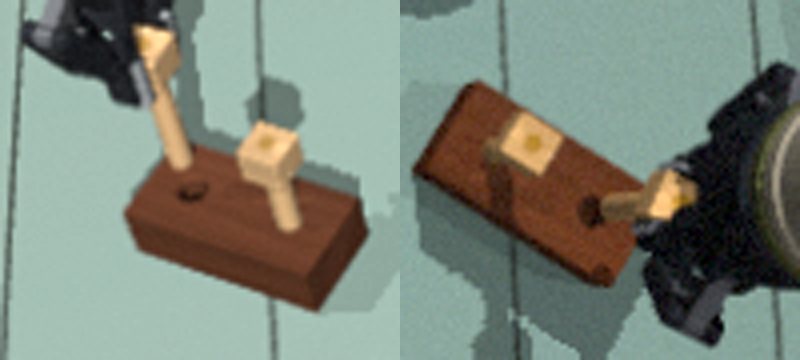

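The post's foot hangs just above the socket (scene crop foot (181,163), hole (191,188)), lined up within about 1 mm of prediction. I'll lower it now.

>>> move_arm(
  plan=[
    [-0.1,-0.1,0,0,0,0],
    [0,0,1,0,0,0],
    [0,0,1,0,0,0],
    [0,0,0.5,0,0,0],
    [0,0,0.5,0,0,0],
    [0,0,0.3,0,0,0],
    [0,0,0.3,0,0,0],
    [0,0,0,0,0,0],
    [0,0,0,0,0,0],
  ],
)

```text
t: 9.7
tool_pos: [0.4913, -0.3379, 0.1004]
eef_rot: [0.0, 0.855, 0.518, 0.0]
contact_force: [-0.3, 0.3, -0.2]
finger_gap: 0.0249
grasp_force: 27.7
```

```bash
python3 go.py .492 -.3377 .0833 -27.7
```

```text
t 9.7 pos [ 0.4913 -0.3379  0.1004] y-yaw -27.6 tilt xy [ 0. -0.] F [-0.34  0.31 -0.21] gap 0.0249 grip 27.7
  shift cm [0.05 0.05 1.71] wz 0.003
```

>>> move_arm(
  plan=[
    [0,0,0.5,0,0,0],
    [0,0,0.5,0,0,0],
    [0,0,0.3,0,0,0],
    [0,0,0.2,0,0,0],
    [0,0,0.1,0,0,0],
    [0,0,0,0,0,0],
    [0,0,0,0,0,0],
  ],
)

```text
t: 10.4
tool_pos: [0.4913, -0.3379, 0.0843]
eef_rot: [0.0, 0.855, 0.518, 0.0]
contact_force: [-0.3, -0.3, -0.9]
finger_gap: 0.0245
grasp_force: 27.7
```

```bash
python3 go.py .492 -.3377 .0833 -27.7
```

```text
t 10.4 pos [ 0.4913 -0.3379  0.0843] y-yaw -27.6 tilt xy [ 0. -0.] F [-0.35 -0.33 -0.85] gap 0.0245 grip 27.7
  shift cm [0.05 0.05 0.1 ] wz 0.002
```

Almost on the floor (about 1 mm left), so I'll release and let it drop home, then rise.

>>> move_arm(
  plan=[
    [0,0,0.1,0,0,0],
    [0,0,0,0,0,0],
  ],
)

```text
t: 10.6
tool_pos: [0.4914, -0.3379, 0.0834]
eef_rot: [0.0, 0.855, 0.518, 0.0]
contact_force: [-0.1, 1.0, 0.9]
finger_gap: 0.0247
grasp_force: 27.7
```

>>> move_arm(
  plan=[
    [0,0,0,0,0,0],
    [0,0,0,0,0,0],
    [0,0,0,0,0,0],
    [0,0,0,0,0,0],
    [0,0,0,0,0,0],
    [0,0,0,0,0,0],
  ],
  claw=5,
)

```text
t: 11.2
tool_pos: [0.4913, -0.3379, 0.0833]
eef_rot: [0.0, 0.855, 0.518, -0.0]
contact_force: [-0.1, -1.0, 0.1]
finger_gap: 0.0501
grasp_force: 0.0
```

>>> move_arm(
  plan=[
    [0,0,-1,0,0,0],
    [0,0,-2,0,0,0],
    [0,0,-3,0,0,0],
    [0,0,-4,0,0,0],
    [0,0,-4,0,0,0],
    [0,0,-2,0,0,0],
    [4,-2,0,0,0,0],
    [4,-2,0,0,0,0],
    [4,-2,0,0,0,0],
    [4,-2,0,0,0,0],
  ],
)

```text
t: 12.2
tool_pos: [0.4941, -0.1574, 0.2442]
eef_rot: [0.0, 0.855, 0.518, 0.0]
contact_force: [0.1, -0.1, 0.7]
finger_gap: 0.0498
grasp_force: 0.0
```

```bash
python3 go.py .5435 .0253 .18
cat > m3.py <<'E'
from h import *
def pz(nm,box,z):
    im,d,m=grab(nm);P=cloud(m,d);x0,y0,x1,y1=box
    for n,c in (('new',(.492,-.338)),('fitted',(.5265,-.2835))):
        X=np.nan_to_num(P,nan=9);M=(X[:,:,2]>.09)&(X[:,:,2]<.115)&(np.hypot(X[:,:,0]-c[0],X[:,:,1]-c[1])<.024)
        v,u=np.nonzero(M)
        if len(u)<10: print(nm,n,'none');continue
        w=onplane(m,np.c_[u,v],z);r=cv2.minAreaRect((w[:,:2]*1000).astype(np.float32))
        s=im.astype(float)[:,:,2]/im[:,:,0].clip(1);B=(cv2.erode(M.astype(np.uint8),np.ones((5,5)))>0)&(s<.8*np.median(s[M]));vb,ub=np.nonzero(B)
        print(nm,n,'z %.4f'%np.median(P[M][:,2]),'rect',np.round(r[0],1),np.round(r[1],1),'ang %.1f'%r[2],'inlay',len(ub),onplane(m,[(ub.mean(),vb.mean())],z)[0].round(4) if len(ub) else '')
    return im
a=pz('top',(0,0,0,0),.102);b=pz('scene',(0,0,0,0),.102)
save('g3.png',np.hstack([cv2.resize(b[150:240,80:180],(400,360)),cv2.resize(a[220:310,380:480],(400,360))]))
E
python3 m3.py
```

```text
t 12.2 pos [ 0.4941 -0.1574  0.2442] y-yaw -27.6 tilt xy [ 0.001 -0.   ] F [ 0.12 -0.11  0.74] gap 0.0498 grip 0.0
  shift cm [18.48 -4.09  6.42] 
top new none
top fitted none
scene new z 0.1001 rect [ 498.7 -335. ] [30.9 30.8] ang 64.8 inlay 7 [ 0.4925 -0.3359  0.102 ]
scene fitted z 0.1014 rect [ 532.1 -281.3] [31.5 31.3] ang 54.7 inlay 6 [ 0.5278 -0.283   0.102 ]
```

View pics/g3.png

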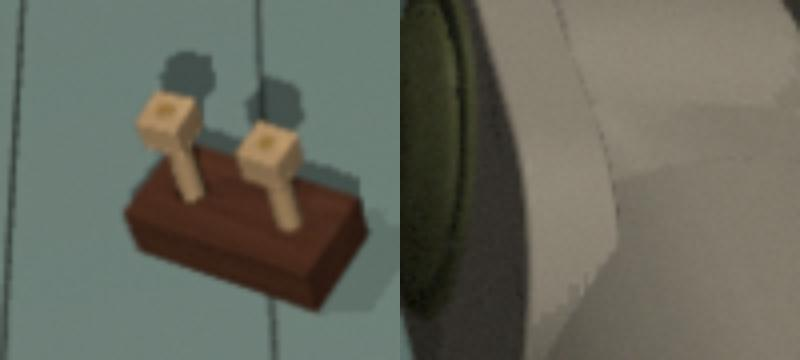

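The scene crop shows the post standing in the socket, its head (170,120) level with the fitted one (270,145). Next, the presser.

>>> move_arm(
  plan=[
    [4,-0.9,0,0,0,0],
    [4,-0.9,0,0,0,0],
    [4,-0.9,0,0,0,0],
    [4,-0.9,0,0,0,0],
    [2.4,-0.4,0,0,0,0],
    [0,0,2,0,0,0],
    [0,0,2,0,0,0],
    [0,0,0,0,0,0],
    [0,0,0,0,0,0],
  ],
)

```text
t: 13.2
tool_pos: [0.5441, 0.0223, 0.2038]
eef_rot: [-0.0, 0.855, 0.518, -0.0]
contact_force: [0.3, 0.1, 1.1]
finger_gap: 0.05
grasp_force: 0.0
```

```bash
python3 go.py .542 .0254 .103
```

```text
t 13.2 pos [0.5441 0.0223 0.2038] y-yaw -27.6 tilt xy [-0. -0.] F [0.25 0.13 1.09] gap 0.0500 grip 0.0
  shift cm [ 0.18 -0.32 10.08]
```

>>> move_arm(
  plan=[
    [0.2,-0.3,0,0,0,0],
    [0,0,2,0,0,0],
    [0,0,2,0,0,0],
    [0,0,2,0,0,0],
    [0,0,2,0,0,0],
    [0,0,1,0,0,0],
    [0,0,0.6,0,0,0],
    [0,0,0.4,0,0,0],
    [0,0,0,0,0,0],
    [0,0,0,0,0,0],
  ],
)

```text
t: 14.2
tool_pos: [0.5426, 0.0258, 0.1039]
eef_rot: [0.0, 0.855, 0.518, 0.0]
contact_force: [-0.1, 1.0, 0.4]
finger_gap: 0.0499
grasp_force: 0.0
```

```bash
python3 go.py .542 .0254 .103; python3 -c "
from h import *
im,d,m=grab('scene');a=cv2.resize(im[110:230,220:340],(400,400),interpolation=cv2.INTER_CUBIC)
im,d,m=grab('top');b=cv2.resize(im[190:310,210:330],(400,400),interpolation=cv2.INTER_CUBIC);save('g4.png',np.hstack([a,b]))"
```

```text
t 14.2 pos [0.5426 0.0258 0.1039] y-yaw -27.6 tilt xy [0.001 0.   ] F [-0.12  0.97  0.45] gap 0.0499 grip 0.0
  shift cm [-0.07 -0.04  0.09]
```

View pics/g4.png

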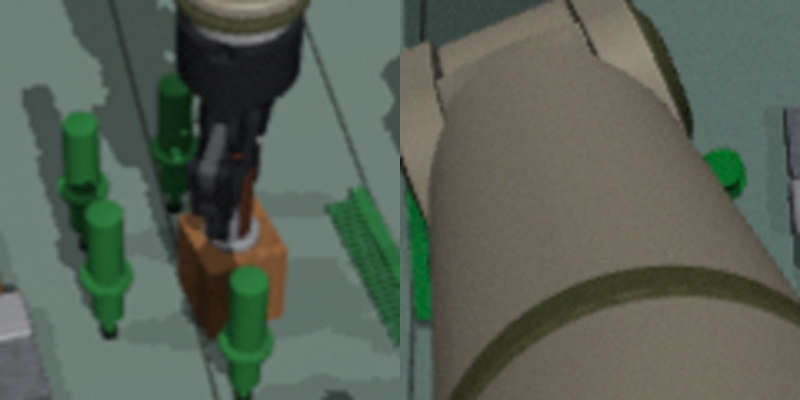

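The fingers straddle the brown grip at crop (235,180), and the green look-alikes are all clear. Closing.

>>> move_arm(
  plan=[
    [0,0,0,0,0,0],
    [0,0,0,0,0,0],
    [0,0,0,0,0,0],
    [0,0,0,0,0,0],
    [0,0,0,0,0,0],
    [0,0,0,0,0,0],
    [0,0,0,0,0,0],
  ],
  claw=1.5,
  squeeze=50,
)

```text
t: 15.0
tool_pos: [0.5423, 0.0258, 0.1037]
eef_rot: [0.0, 0.855, 0.518, 0.0]
contact_force: [-2.4, 0.1, 6.8]
finger_gap: 0.0237
grasp_force: 48.7
```

```bash
python3 go.py .542 .0254 .27
```

```text
t 15.0 pos [0.5423 0.0258 0.1037] y-yaw -27.6 tilt xy [ 0. -0.] F [-2.45  0.12  6.75] gap 0.0237 grip 48.7
  shift cm [ -0.05  -0.   -16.63]
```

>>> move_arm(
  plan=[
    [0,0,-0.5,0,0,0],
    [0,0,-1,0,0,0],
    [0,0,-2,0,0,0],
    [0,0,-2,0,0,0],
    [0,0,-2,0,0,0],
    [0,0,-2,0,0,0],
    [0,0,-2,0,0,0],
    [0,0,-2,0,0,0],
    [0,0,-1.5,0,0,0],
    [0,0,0,0,0,0],
  ],
)

```text
t: 16.0
tool_pos: [0.5431, 0.0259, 0.2557]
eef_rot: [0.001, 0.855, 0.518, 0.002]
contact_force: [1.1, 0.2, -3.3]
finger_gap: 0.0234
grasp_force: 49.1
```

```bash
python3 go.py .492 -.3377 .25; python3 m3.py; cp pics/g3.png pics/g5.png
```

```text
t 16.0 pos [0.5431 0.0259 0.2557] y-yaw -27.6 tilt xy [0.004 0.   ] F [ 1.11  0.17 -3.27] gap 0.0234 grip 49.1
  shift cm [-34.59  12.3    0.54] 
top new z 0.1018 rect [ 492.7 -335.2] [28.9 26.4] ang 62.7 inlay 17 [ 0.4921 -0.3378  0.102 ]
top fitted z 0.1018 rect [ 524.5 -281.6] [25.9 27. ] ang 58.8 inlay 14 [ 0.526  -0.2837  0.102 ]
scene new z 0.1002 rect [ 499.3 -335.3] [31.5 31. ] ang 61.7 inlay 7 [ 0.4925 -0.3359  0.102 ]
scene fitted z 0.1011 rect [ 532.4 -281.6] [31.6 31.4] ang 52.8 inlay 7 [ 0.5272 -0.283   0.102 ]
```

>>> move_arm(
  plan=[
    [-2,0.7,0,0,0,0],
    [-4,1.4,0,0,0,0],
    [-4,1.4,0,0,0,0],
    [-4,1.4,0,0,0,0],
    [-4,1.4,0,0,0,0],
    [-4,1.4,0,0,0,0],
    [-4,1.4,0,0,0,0],
    [-4,1.4,0,0,0,0],
    [-3,1.1,0,0,0,0],
    [-1.5,0.5,0,0,0,0],
  ],
)

```text
t: 17.1
tool_pos: [0.4883, -0.3392, 0.2518]
eef_rot: [-0.001, 0.856, 0.517, -0.001]
contact_force: [-0.6, 0.0, -2.1]
finger_gap: 0.024
grasp_force: 49.2
```

>>> move_arm(
  plan=[
    [0,0,0,0,0,0],
    [0,0,0,0,0,0],
    [0,0,0,0,0,0],
  ],
)

```text
t: 17.4
tool_pos: [0.4904, -0.3341, 0.2529]
eef_rot: [-0.001, 0.855, 0.519, 0.0]
contact_force: [-0.2, -0.0, -2.1]
finger_gap: 0.0238
grasp_force: 49.2
```

```bash
python3 go.py .492 -.3372 .22
```

```text
t 17.4 pos [ 0.4904 -0.3341  0.2529] y-yaw -27.4 tilt xy [-0.     0.001] F [-0.16 -0.   -2.08] gap 0.0238 grip 49.2
  shift cm [-0.21  0.29  3.29]
```

>>> move_arm(
  plan=[
    [-0.2,0.3,0,0,0,0],
    [0,0,1,0,0,0],
    [0,0,1,0,0,0],
    [0,0,1,0,0,0],
    [0,0,0.5,0,0,0],
    [0,0,0,0,0,0],
    [0,0,0,0,0,0],
    [0,0,0,0,0,0],
  ],
)

```text
t: 18.2
tool_pos: [0.4919, -0.3393, 0.2186]
eef_rot: [0.0, 0.855, 0.518, 0.0]
contact_force: [0.2, 0.9, -3.0]
finger_gap: 0.0234
grasp_force: 49.2
```

```bash
python3 go.py .492 -.3372 .2; python3 -c "
from h import *
s=arm.read_state();p=s['tool_pos'];L=[[p[0],p[1],p[2]-.0937],[p[0],p[1],p[2]-.0697],[.492,-.3374,.102]]
im,d,m=grab('scene');print(proj(m,L).round(1));a=cv2.resize(im[130:220,80:180],(400,360),interpolation=cv2.INTER_CUBIC)
im,d,m=grab('top');print(proj(m,L).round(1));b=cv2.resize(im[210:300,390:490],(400,360),interpolation=cv2.INTER_CUBIC);save('g6.png',np.clip(np.hstack([a,b])*1.6,0,255).astype(np.uint8))"
```

```text
t 18.2 pos [ 0.4919 -0.3393  0.2186] y-yaw -27.6 tilt xy [ 0.001 -0.   ] F [ 0.17  0.89 -2.96] gap 0.0234 grip 49.2
  shift cm [ 0.19 -0.09  1.86] 
[[116.9 169.9]
 [114.2 162.1]
 [120.3 176.9]]
[[444.8 271.8]
 [449.6 271.5]
 [439.5 272. ]]
```

View pics/g6.png

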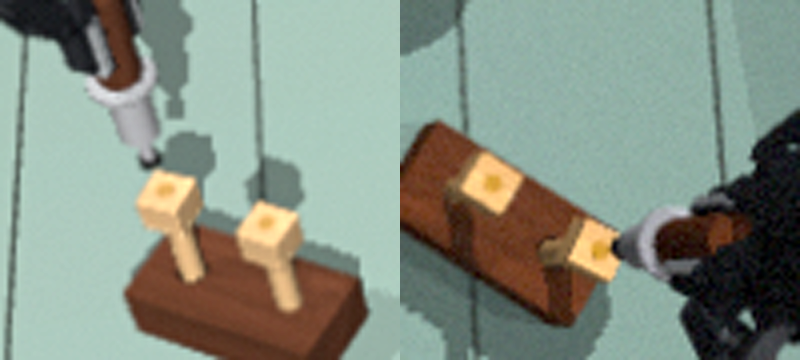

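The foot tip (scene crop (150,160)) is about 20 mm above the head's inlay (166,190). Both match the projections, and the presser is upright. I'll centre it and come down slowly.

>>> move_arm(
  plan=[
    [0.2,-0.1,0,0,0,0],
    [0,0,0.5,0,0,0],
    [0,0,0.5,0,0,0],
    [0,0,0.5,0,0,0],
    [0,0,0.3,0,0,0],
    [0,0,0.2,0,0,0],
    [0,0,0.2,0,0,0],
    [0,0,0,0,0,0],
    [0,0,0,0,0,0],
    [0,0,0,0,0,0],
  ],
)

```text
t: 19.3
tool_pos: [0.4918, -0.337, 0.1964]
eef_rot: [0.0, 0.855, 0.518, 0.0]
contact_force: [-0.1, 0.2, -1.7]
finger_gap: 0.0242
grasp_force: 49.2
```

```bash
python3 go.py .492 -.3374 .1877
```

```text
t 19.3 pos [ 0.4918 -0.337   0.1964] y-yaw -27.6 tilt xy [ 0. -0.] F [-0.06  0.2  -1.73] gap 0.0242 grip 49.2
  shift cm [-0.03  0.03  0.87]
```

Now down 8.5 mm in small steps (contact expected after about 1 mm).

>>> move_arm(
  plan=[
    [0,0,0.1,0,0,0],
    [0,0,0.1,0,0,0],
    [0,0,0.1,0,0,0],
    [0,0,0.1,0,0,0],
    [0,0,0.1,0,0,0],
    [0,0,0,0,0,0],
    [0,0,0,0,0,0],
  ],
)

```text
t: 20.0
tool_pos: [0.4918, -0.337, 0.1913]
eef_rot: [0.0, 0.855, 0.518, 0.0]
contact_force: [0.3, 0.0, 0.5]
finger_gap: 0.024
grasp_force: 49.2
```

```bash
python3 go.py .492 -.3374 .1877
```

```text
t 20.0 pos [ 0.4918 -0.337   0.1913] y-yaw -27.6 tilt xy [ 0. -0.] F [0.29 0.01 0.54] gap 0.0240 grip 49.2
  shift cm [-0.03  0.03  0.36]
```

>>> move_arm(
  plan=[
    [0,0,0.1,0,0,0],
    [0,0,0.1,0,0,0],
    [0,0,0.1,0,0,0],
    [0,0,0.05,0,0,0],
    [0,0,0,0,0,0],
    [0,0,0,0,0,0],
    [0,0,0,0,0,0],
    [0,0,0,0,0,0],
    [0,0,0,0,0,0],
    [0,0,0,0,0,0],
  ],
)

```text
t: 21.0
tool_pos: [0.4917, -0.337, 0.1878]
eef_rot: [0.0, 0.855, 0.518, -0.0]
contact_force: [0.9, 0.9, 1.8]
finger_gap: 0.0234
grasp_force: 49.2
```

```bash
python3 -c "
from h import *
im,d,m=grab('scene');a=cv2.resize(im[130:220,80:180],(400,360),interpolation=cv2.INTER_CUBIC)
im,d,m=grab('top');b=cv2.resize(im[210:300,390:490],(400,360),interpolation=cv2.INTER_CUBIC);save('g7.png',np.clip(np.hstack([a,b])*1.6,0,255).astype(np.uint8))"; python3 go.py .492 -.3374 .1877
```

```text
t 21.1 pos [ 0.4917 -0.337   0.1878] y-yaw -27.6 tilt xy [-0. -0.] F [0.34 0.16 1.33] gap 0.0237 grip 49.2
  shift cm [-0.03  0.04  0.01]
```

View pics/g7.png

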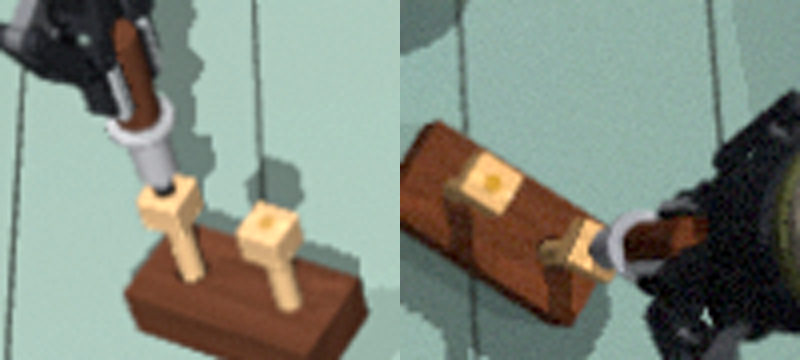

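>>> move_arm(
  plan=[
    [0,0,0,0,0,0],
    [0,0,0,0,0,0],
    [0,0,0,0,0,0],
    [0,0,0,0,0,0],
    [0,0,0,0,0,0],
    [0,0,0,0,0,0],
    [0,0,0,0,0,0],
    [0,0,0,0,0,0],
    [0,0,0,0,0,0],
    [0,0,0,0,0,0],
  ],
)

```text
t: 22.1
tool_pos: [0.4917, -0.337, 0.1878]
eef_rot: [0.0, 0.855, 0.518, -0.0]
contact_force: [0.1, -0.1, 2.3]
finger_gap: 0.0238
grasp_force: 49.2
```

>>> move_arm(
  plan=[
    [0,0,0,0,0,0],
    [0,0,0,0,0,0],
    [0,0,0,0,0,0],
    [0,0,0,0,0,0],
    [0,0,0,0,0,0],
    [0,0,0,0,0,0],
    [0,0,0,0,0,0],
    [0,0,0,0,0,0],
    [0,0,0,0,0,0],
    [0,0,0,0,0,0],
  ],
)

```text
t: 23.1
tool_pos: [0.4917, -0.337, 0.1878]
eef_rot: [-0.0, 0.855, 0.518, -0.0]
contact_force: [-0.3, 0.5, 2.5]
finger_gap: 0.0236
grasp_force: 49.2
```

The foot rests centred on the inlay (scene crop (165,190)), with about 4 N of push held steadily for over 2 s. The presser is upright, and the hand is clear of the post and stand. Handing in.

```bash
python3 -c "
from h import *
print(arm.close_job())"
```

```text
the job is handed in; nothing more can be done
None
```

The long post is seated in the stand's socket and the presser is held upright on its head with about 4 N, foot pushed in roughly halfway, for over two seconds; the job is handed in, but the hand-in call returned no verdict.

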